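# Shut the stone-clamping jig, pin it and keep it pressed

## Task

Fold the hinged cover of the clamping jig down over the marble slip, then take the pin with the wide collar and thick straight grip out of the wooden tool block and push it, collar down flat on the cover, through the cover's hole into the hole of the jig's lower half. Springs lift the cover plate a little, so finish while holding: keep pressing down so that the plate stays fully shut, level on the lower half, with the pin home, and do not let go. Leave the other tools and pieces on the bench where they are.

Things in the scene. Friction and masses are not known exactly. Their poses are not given: they have to be found in the camera images.
- jig: lower half of the jig, dark steel, fixed; 120 mm (its x) by 200 mm (its y); origin: centre of its underside, on the bench; z up. Hinge at its +y end (two cheeks 58 mm high), pin hole near its -y end. Marble slip 86 x 84 mm in the middle, top 40 mm above the bench; the block with the hole fills y -100 to -50 mm, top 42 mm above the bench
- jig_hole (a point): centre of the mouth of the hole in the lower half, at (0, -70, 42) mm in the jig's frame; hole 17 mm in diameter, 3 mm chamfer, vertical, 40 mm deep; axes as the jig's
- cover (a joint): fold angle of the cover about its hinge, rad: 0 folded right down (end stop), grows as it opens, 1.57 about upright, at most 1.95. Stiff hinge (0.38 N m friction): the cover stays where it is left. Its two steel straps turn by this angle; the aluminium cover plate hangs under the straps on springs (see joint plate)
- plate (a joint): spring travel of the cover plate about the same hinge line, rad: 0 not pressed (as it starts: plate 0.05 rad more open than the fold angle), 0.05 pressed all the way. With fold angle 0 and travel 0.05 the plate is level: fully shut. At the hole it takes about 4 N down to start moving and 7 N to keep it fully shut; let go, it springs back. The pin passes both holes with the plate up
- cover_hinge (a point): middle of the hinge line, at (0, 85, 47) mm in the jig's frame; the line runs along the jig's x. Its axes turn with the fold angle: at 0 they are the jig's axes; -y points along the cover to the free end, z out of its outer face (up when folded down, towards the jig's +y when upright)
- cover_hole (a point): centre of the mouth of the cover plate's hole, on its outer (upper when shut) face, 155 mm from the hinge line, 52 mm above the bench when fully shut, 8 mm higher when not pressed; hole 16 mm in diameter, through, 3 mm chamfer on this side; its axes turn with the plate and are the jig's when fully shut
- cover_end (a point): middle of the plate's free edge, 185 mm from the hinge line, at mid thickness. The plate is aluminium, 100 mm wide (jig's x), 10 mm thick, 0.27 kg; the straps lie on its outer face, 12 mm wide, 6 mm high, up to 110 mm from the hinge line, 30 mm either side of its middle; beyond them the face is flat
- block: wooden tool block fixed to the bench, 60 mm (its x) by 190 mm (its y), 50 mm high, with three upright holes (15 mm) along its y at -62, 0 and 62 mm, each with one steel tool hanging in it; origin: centre of its underside
- pin: the steel pin, 86 mm long, about 0.12 kg; origin: centre of its foot, z up along it. From the foot: 6 mm taper, shank 12 mm in diameter to 44 mm, collar 30 mm in diameter from 44 to 50 mm, plain cylindrical grip 20 mm in diameter from 50 to 86 mm, flat top. It hangs upright by its collar in one of the block's three holes (which one varies)
- pin_tip (a point): centre of the pin's foot
- pin_collar (a point): on the pin's axis at the underside of the collar, 44 mm above the foot; it lies on the block's top now, and on the cover's outer face, at cover_hole, when the pin is home
- pin_grip (a point): on the pin's axis 73 mm above the foot, 29 mm above the collar's underside, 13 mm below the flat top: where to put the TCP to grip it
- punch: bystander in the block: slim steel punch, a 12 mm rod reaching 48 mm above the block with a small 20 mm collar; origin at its foot
- stamp: bystander in the block: short steel tool with a mushroom head 32 mm wide, reaching 28 mm above the block; origin at its foot
- mallet: bystander: round wooden carver's mallet standing on its head, 80 mm wide, 170 mm high; origin under it
- brush: bystander: scrubbing brush, 150 x 50 x 43 mm; origin under it
- offcut: bystander: marble offcut, 90 x 70 x 45 mm; origin under it
- flask: bystander: white plastic bottle, 60 mm wide, 150 mm high; origin under it
- chisel: bystander: small hand tool with a wooden handle, 180 mm long, lying near the robot; origin under it
- wedge: bystander: flat piece of light wood, 100 x 35 x 20 mm; origin under it
Not all that is in view belongs to the job. What is shaped like the pin but green or red is not meant.

How it is judged:
On the way, in this order (a step that is already met when the one before it is completed fails the run):
1. the cover is folded down (fold angle below 0.1 rad) (value of joint cover below 0.1 rad), for 0.2 s.
2. the pin has passed through the cover's hole into the lower half's hole (tip 8 mm or more below its mouth) (value of joint cover below 0.1 rad and z of pin_tip in the frame of jig_hole below -0.008 m and horizontal distance between pin_tip and jig_hole below 0.008 m), for 0.1 s.
At the end, for the whole second after the job is handed in: Through the last second: cover plate within 0.02 rad of shut; pin's collar within 6 mm of the cover's hole mouth, tip 28 mm or more down in the lower hole, upright to 0.08 rad; the fingers touch the pin or jig (over 2 N), and over 2 N bears on the jig from pin or fingers (angle between the z axis of cover_hole and the z axis of jig, either way round below 0.02 rad and distance between pin_collar and cover_hole below 0.006 m and z of pin_tip in the frame of jig_hole below -0.028 m and angle between the z axis of pin and the z axis of jig, either way round below 0.08 rad and (contact force between the fingers and pin above 2 N or contact force between the fingers and jig above 2 N) and contact force between any of pin, the fingers and jig above 2 N); the arm keeps its last pose, push and grip.
It fails at once if another tool or piece on the bench is moved by more than 40 mm (distance of any of punch, stamp, mallet, brush, offcut, flask, chisel, wedge from where it was at the start of the episode above 0.04 m).
It also fails if it takes over 61 s, if anything falls off the work surface, if the arm or the gripper's body presses on something with over 40 N, if the wrist force passes 120 N, or if a joint passes its speed limit or range.

## Robot

A 7-joint arm with a two-finger parallel gripper is mounted at the origin on the work surface. World frame = base frame: x ahead of the robot, y to its left, z up, the work surface at z = 0. Lengths are in m, angles in rad, forces in N, time in s.
With the tool pointing down it reaches from about 0.4 to 0.925 m from the base axis. Payload 4.1 kg.
Tool frame: the origin (TCP) lies between the finger pads, 19 mm behind the fingertips; this is the grasp point; z points along the fingers, x is the direction in which the jaws open and shut, and the axes are right-handed (so a half turn about z gives the same grasp; the last joint's range is limited). The gripper opens to 85 mm and grips with 20 to 120 N. Pads are 22 mm wide; open, the fingers measure 114 mm over their backs; the gripper's body (76 mm by 85 mm) begins 54 mm behind the grasp point. The pads swing forward as they close: fully open they stand 13 mm farther back than shut.
Start: joints at [-1.204, 0.398, 0.045, 1.537, -0.019, 1.207, -0.051], TCP at [0.292, 0.581, 0.25] pointing down, gripper open.
Joint ranges: [-2.82, 2.82], [-0.49, 2.23], [-1.37, 1.46], [0, 2.46], [-1.36, 4.5], [0.23, 2], [-2.94, 2.94]. Speed limits (rad/s): [2.57, 2.57, 3.14, 3.14, 3.14, 3.14, 3.14].

## Interface

Orientations are given as [roll, pitch, yaw] about the fixed x, y, z axes, in that order (R = Rz(yaw) Ry(pitch) Rx(roll)).
In Python, from plant import status, viewer, workorder gives the robot as it stands.
- The arm moves only by the tool drive_tool, never from a script. Its argument "rows" is a list of rows, each a list of 7 numbers: the shift along the world's x, y, z in mm, then the turn, a rotation vector about the world's x, y, z in degrees, then the closure, from 0 (fully open) to 1 (shut). A call has 1 to 10 rows; each row is the pose to reach, as a shift and turn from the pose measured when the call began; what a row does not reach only later rows make up. A row lasts 1/12 s, in which the tool goes at most 41.7 mm and 7.16 degrees, less where a joint would pass 70% of its speed; a pose out of reach is approached as far as the arm can. A call with a gripper value outside its range is refused whole. The fingers move at their own pace and stop on an object; "newtons" is the grip in N (left out, the last holds). Time passes only in rows, so rows that repeat a pose let the fingers close. It gives the time, the measured TCP pose, the force and the opening at its end, in the units of the state.
- status.sense(): the state, without advancing time (a new reading comes with each control period).
- viewer.grab_frame(name): name is "scene" or "side" or "wrist"; returns a dict with "img" (384x512x3 uint8, blue, green, red), "camera_matrix" (3x3 intrinsics, pixels), "rvec" (rotation vector, rad) and "tvec" (3), from world to camera coordinates, as OpenCV has them. Camera axes: x right, y down, z forward; pixel columns grow to the right and rows downward; lengths in m; the calibration is good to about 2 mm. A picture is of the moment at which its call begins. There is no depth.
- workorder.finish_job(): hands the job in, once; it reports no verdict.
The state is a dict: "time": time; "joints": joint angles; "joint_vel": joint speeds; "joint_torque": joint torques, N m; "ee_pos": TCP position; "tool_rot": TCP orientation; "contact_force": force on the tool from outside, world axes, zero at the start; "ft_torque": the same for the moment, N m; "gripper_width": finger opening in m.
Only numpy, scipy, OpenCV 4.12 (cv2) and the standard library are available. Lean on these libraries where they do the work, as an engineer would, in place of code of your own. Each camera call takes 0.05 s, during which the arm holds its last target.

## Working session

There is one attempt and no reset: what is moved stays moved. The work goes in short steps, Python scripts to look and compute and a tool call to move; the robot and the scene stay as the last step left them, time stands still between calls to the robot, and variables do not carry over. Pictures are saved under pics/ and viewed, and the job is handed in when it is done.

Besides the shell and the picture viewer there is one more tool, called after "Call:" in YAML: its name, and indented under it one key for each argument. drive_tool: Moves the arm, as the interface text tells. Its arguments: {"type":"object","properties":{"rows":{"type":"array","items":{"type":"array","items":{"type":"number"}}},"newtons":{"type":"number"}},"required":["rows"]}

```bash
ls; mkdir -p pics; cat > h.py <<'E'
import numpy as np, cv2, json
from plant import status, viewer, workorder
def snap(name,fn,crop=None,scale=1):
    f=viewer.grab_frame(name); im=f["img"]
    np.savez('pics/'+fn+'.npz',img=im,K=f["camera_matrix"],r=f["rvec"],t=f["tvec"])
    save(fn,fn,crop,scale); return f
def save(src,fn,crop=None,scale=1):
    im=np.load('pics/'+src+'.npz')['img']
    if crop: x0,y0,x1,y1=crop; im=im[y0:y1,x0:x1]
    if scale!=1: im=cv2.resize(im,None,fx=scale,fy=scale,interpolation=cv2.INTER_CUBIC)
    cv2.imwrite('pics/'+fn+'.png',im)
def ld(fn):
    d=np.load('pics/'+fn+'.npz'); R=cv2.Rodrigues(d['r'])[0]; return d['K'],R,d['t'].reshape(3)
def ray(fn,u,v):
    K,R,t=ld(fn); d=R.T@np.linalg.inv(K)@np.array([u,v,1.]); return -R.T@t,d/np.linalg.norm(d)
def atz(fn,u,v,z):
    c,d=ray(fn,u,v); return c+d*(z-c[2])/d[2]
def tri(*obs):
    A=np.zeros((3,3));b=np.zeros(3)
    for fn,u,v in obs:
        c,d=ray(fn,u,v);P=np.eye(3)-np.outer(d,d);A+=P;b+=P@c
    x=np.linalg.solve(A,b); return x
def proj(fn,X):
    K,R,t=ld(fn); p=K@(R@np.asarray(X,float)+t); return p[:2]/p[2]
def st():
    s=status.sense()
    for k in('time','ee_pos','tool_rot','contact_force','ft_torque','gripper_width','joints'): print(k,np.round(s[k],4))
    return s
E
python3 - <<'E'
from h import *
st()
for n in('scene','side','wrist'): snap(n,n+'0',scale=1.5)
for n in('scene0','side0'): print(-ld(n)[1].T@ld(n)[2])
E
```

```text
pics
time 0.0
ee_pos [0.2916 0.5803 0.249 ]
tool_rot [3.1415e+00 1.9000e-03 1.1051e+00]
contact_force [-0.2148 -0.4333  0.1531]
ft_torque [-0.018  -0.0081  0.0321]
gripper_width 0.0854
joints [-1.204   0.3992  0.0451  1.5379 -0.0187  1.2069 -0.0507]
[ 0.89331605 -0.57066363  0.93008094]
[ 0.27624269 -0.48147892  0.78907992]
```

View pics/scene0.png

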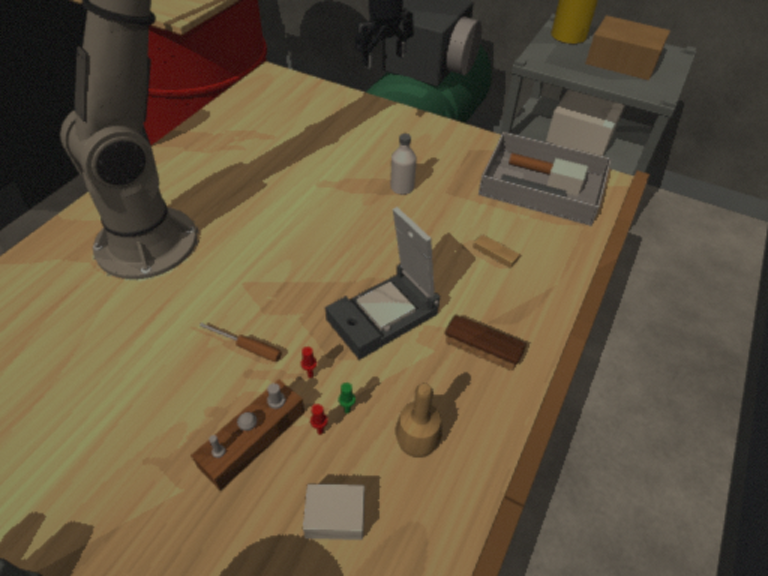

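View pics/side0.png

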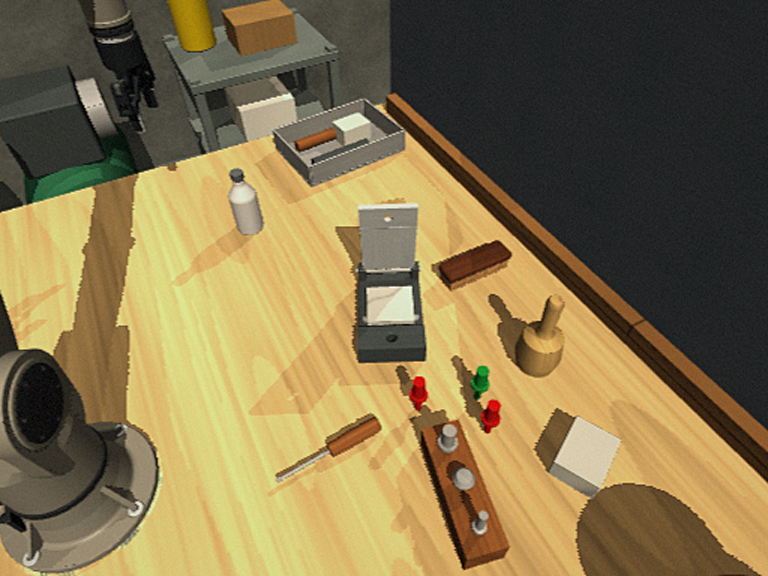

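View pics/wrist0.png

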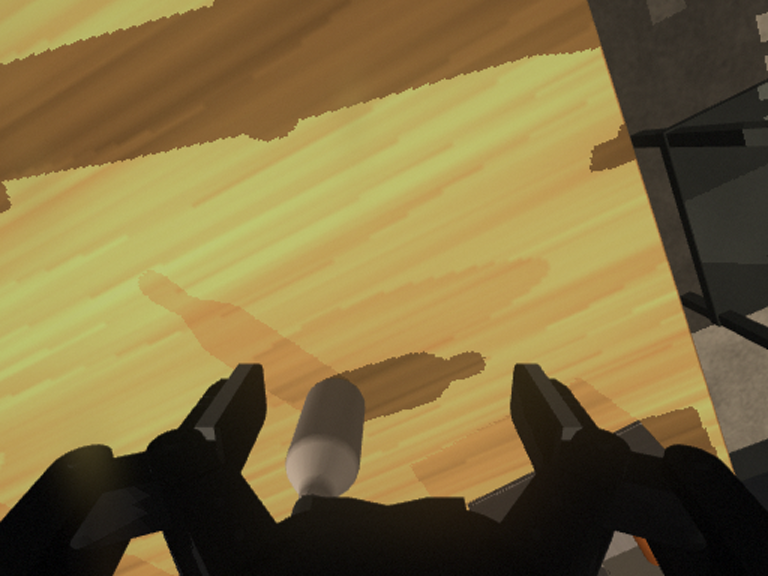

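```bash
python3 - <<'E'
from h import *
save('scene0','sc_jig',(200,130,310,250),6)
save('side0','si_jig',(220,125,310,250),6)
save('scene0','sc_blk',(120,220,250,330),6)
save('side0','si_blk',(255,240,355,385),5)
E
```

```text
(no output)
```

View pics/sc_jig.png

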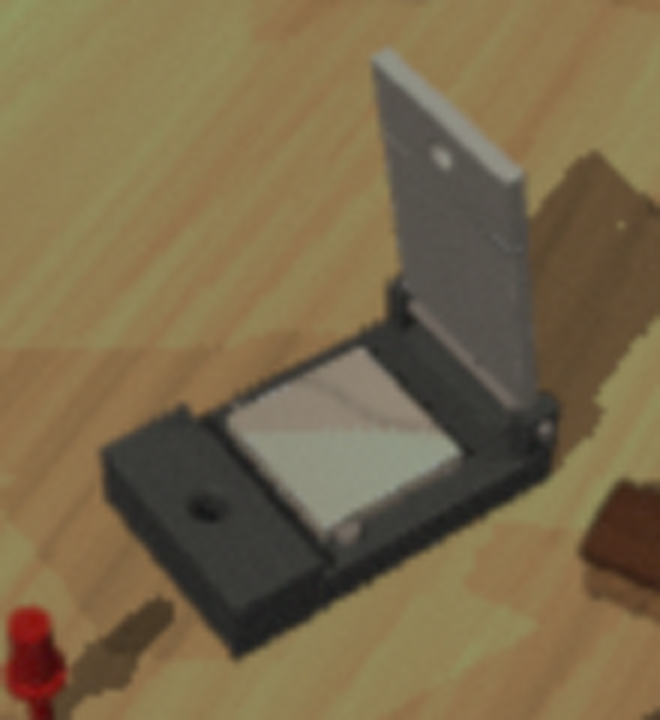

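View pics/si_jig.png

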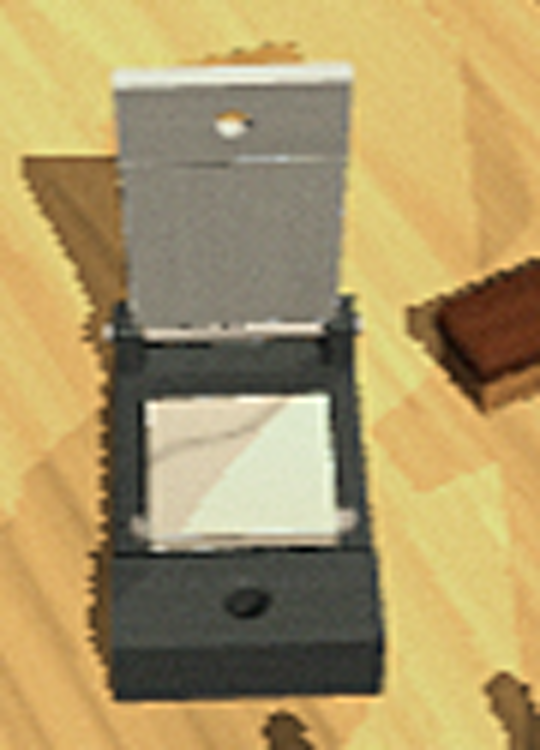

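View pics/sc_blk.png

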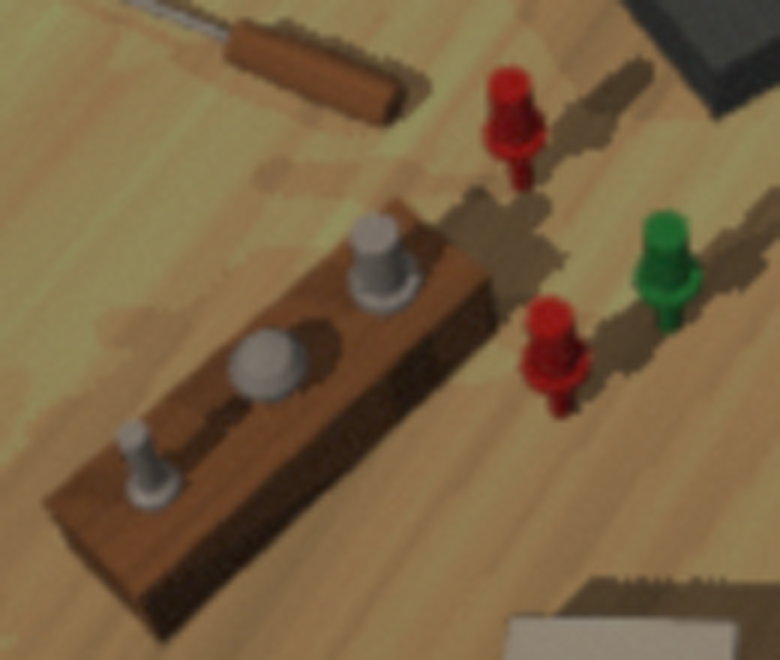

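View pics/si_blk.png

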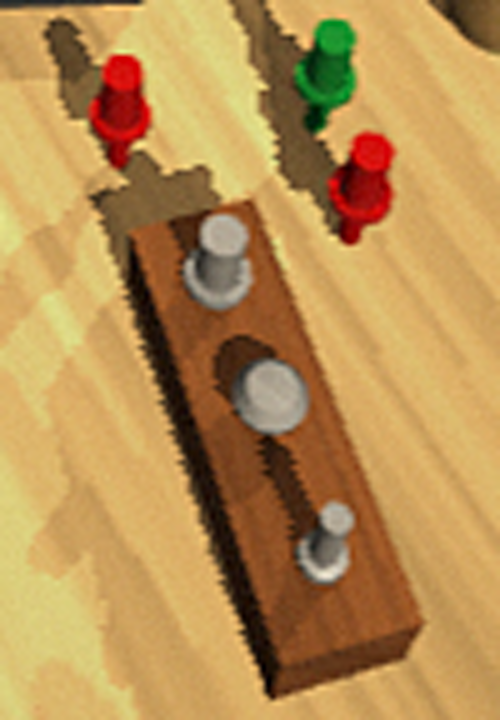

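```bash
cat > fit.py <<'E'
from h import *
from scipy.optimize import least_squares
def T(p,X): # jig->world
    c,s=np.cos(p[2]),np.sin(p[2]); return np.array([p[0]+c*X[0]-s*X[1],p[1]+s*X[0]+c*X[1],X[2]])
def plate(a,X): # plate frame -> jig, hinge (0,85,47): opens: -y goes up
    c,s=np.cos(a),np.sin(a); # rotate about x by -a : (-y)->( -y c, +z s)
    x,y,z=X; return np.array([x,.085+c*y+s*z,.047-s*y+c*z])
if __name__=='__main__':
    q=lambda x,y,ox,oy,k:((x+.5)/k-.5+ox,(y+.5)/k-.5+oy)
    sc=lambda x,y:q(x,y,200,130,6); si=lambda x,y:q(x,y,220,125,6)
    J=[('scene0',sc(207,507),(0,-.07,.042)),('side0',si(247,602),(0,-.07,.042)),
     ('scene0',sc(103,455),(-.06,-.1,.042)),('scene0',sc(240,608),(.06,-.1,.042)),('scene0',sc(237,657),(.06,-.1,0)),
     ('side0',si(112,643),(-.06,-.1,.042)),('side0',si(383,640),(.06,-.1,.042)),('side0',si(114,697),(-.06,-.1,0)),('side0',si(381,692),(.06,-.1,0)),
     ('side0',si(143,402),(-.043,.042,.04)),('side0',si(330,396),(.043,.042,.04))]
    P=[('scene0',sc(376,63),(-.05,-.185,-.005)),('scene0',sc(514,186),(.05,-.185,-.005)),('scene0',sc(441,157),(0,-.155,-.005)),
     ('side0',si(116,87),(-.05,-.185,-.005)),('side0',si(350,80),(.05,-.185,-.005)),('side0',si(232,124),(0,-.155,-.005))]
    def res(p):
        r=[proj(f,T(p,X))-np.array(u) for f,u,X in J]+[proj(f,T(p,plate(p[3],X)))-np.array(u) for f,u,X in P]
        return np.concatenate(r)
    a=atz('scene0',*sc(207,507),.042); b=atz('side0',*si(247,602),.042); print('hole',a,b,tri(('scene0',*sc(207,507)),('side0',*si(247,602))))
    best=min((least_squares(res,[a[0],a[1],y0,1.5],loss='soft_l1') for y0 in np.arange(-3,3,.7)),key=lambda s:s.cost)
    print(best.x,best.cost); print(np.round(res(best.x).reshape(-1,2),1).tolist())
    # pin
    bc=lambda x,y:q(x,y,120,220,6); bs=lambda x,y:q(x,y,255,240,5)
    print('pintop',tri(('scene0',*bc(377,230)),('side0',*bs(224,234))),atz('scene0',*bc(377,230),.092),atz('side0',*bs(224,234),.092))
    print('punchtop',atz('scene0',*bc(134,434),.098),atz('side0',*bs(338,518),.098))
    print('red',tri(('scene0',*bc(510,82)),('side0',*bs(123,72))))
    print('red2',tri(('scene0',*bc(552,315)),('side0',*bs(372,150))))
    print('green',tri(('scene0',*bc(666,227)),('side0',*bs(333,37))))
    for c in((45,505),(160,600),(490,282),(395,200)): print('blk sc',atz('scene0',*bc(*c),.05))
    for c in((132,236),(250,202),(420,625),(272,660)): print('blk si',atz('side0',*bs(*c),.05))
E
python3 fit.py
```

```text
hole [0.53384394 0.00297447 0.042     ] [0.53428456 0.00440782 0.042     ] [0.53396021 0.0032878  0.04262117]
[ 0.56812423  0.07428255 -0.45881877  1.41218665] 9.222953290018973
[[2.5, -1.6], [-0.3, -2.3], [0.1, -1.6], [-0.1, 0.4], [0.5, 0.6], [-0.5, 0.8], [0.5, -0.0], [-0.0, 0.9], [0.1, 0.4], [0.7, 0.5], [-0.5, 0.7], [-0.1, -1.2], [-0.4, -0.4], [0.9, 0.8], [-0.7, -0.1], [0.5, -0.1], [0.2, 1.0]]
pintop [ 0.51203216 -0.21179826  0.09384815] [ 0.51115948 -0.21073844  0.092     ] [ 0.51261573 -0.21134433  0.092     ]
punchtop [ 0.48480008 -0.33314196  0.098     ] [ 0.48579973 -0.33300218  0.098     ]
red [ 0.51658383 -0.11913894  0.08767776]
red2 [ 0.59431281 -0.20652033  0.08718626]
green [ 0.61360644 -0.14848115  0.08644481]
blk sc [ 0.44988155 -0.36069745  0.05      ]
blk sc [ 0.51478022 -0.36945369  0.05      ]
blk sc [ 0.54930503 -0.19024782  0.05      ]
blk sc [ 0.49007281 -0.17638539  0.05      ]
blk si [ 0.48944041 -0.17619687  0.05      ]
blk si [ 0.54601156 -0.18721284  0.05      ]
blk si [ 0.50524031 -0.37119346  0.05      ]
blk si [ 0.44709133 -0.35473142  0.05      ]
```

```bash
python3 - <<'E'
from h import *
q=lambda x,y,ox,oy,k:((x+.5)/k-.5+ox,(y+.5)/k-.5+oy)
sc=lambda x,y:q(x,y,200,130,6); si=lambda x,y:q(x,y,220,125,6)
for n,p,z in (('hole',(207,507),.042),('FL',(103,455),.042),('FR',(240,612),.042),('FRb',(237,657),0),('BL',(185,407),.042),('BR',(333,555),.042)): print('sc',n,atz('scene0',*sc(*p),z))
for n,p,z in (('hole',(247,602),.042),('FL',(112,643),.042),('FR',(383,640),.042),('FLb',(114,697),0),('FRb',(381,692),0),('BL',(115,558),.042),('BR',(375,555),.042)): print('si',n,atz('side0',*si(*p),z))
E
```

```text
sc hole [0.53384394 0.00297447 0.042     ]
sc FL [0.47299777 0.00570101 0.042     ]
sc FR [ 0.57835928 -0.04250563  0.042     ]
sc FRb [ 0.57525006 -0.04093309  0.        ]
sc BL [0.49240761 0.05181998 0.042     ]
sc BR [0.60062998 0.00750512 0.042     ]
si hole [0.53428456 0.00440782 0.042     ]
si FL [0.47232463 0.01286097 0.042     ]
si FR [ 0.57645359 -0.04148267  0.042     ]
si FLb [ 4.71263126e-01  1.36549587e-02 -1.11022302e-16]
si FRb [ 0.57799415 -0.04075595  0.        ]
si BL [0.4937647  0.05401667 0.042     ]
si BR [5.97052536e-01 9.68322910e-05 4.20000000e-02]
```

```bash
python3 - <<'E'
from fit import *
p=[0.568,0.0745,-0.455]
a0=1.41
for r in(.13,):
  for a in (1.41,1.2,1.0,.8,.6,.4,.2,.05,0): print(a,np.round(T(p,plate(a,(0,-r,.005)))*1000))
print('flask',tri(('scene0',404/1.5,137/1.5),('side0',237/1.5,172/1.5)), 'wedge',atz('scene0',497/1.5,250/1.5,.02),'brush',atz('side0',475/1.5,262/1.5,.04),atz('scene0',485/1.5,338/1.5,.04))
print('y dir',T(p,(0,1,0))-T(p,(0,0,0)))
print('end',T(p,plate(1.41,(0,-.185,0))))
f=np.load('pics/wrist0.npz');print(f['K']);K,R,t=ld('wrist0');print('cam',-R.T@t,'fwd',R[2],'right',R[0])
E
```

```text
1.41 [598. 137. 176.]
1.2 [587. 113. 170.]
1.0 [576.  92. 159.]
0.8 [567.  73. 144.]
0.6 [559.  57. 125.]
0.4 [554.  45. 102.]
0.2 [550.  37.  78.]
0.05 [548.  34.  58.]
0 [548.  34.  52.]
flask [0.41671734 0.44655023 0.15436174] wedge [0.7067022  0.34569476 0.02      ] brush [0.77019156 0.0898773  0.04      ] [0.77549038 0.09379263 0.04      ]
y dir [0.43946231 0.89826103 0.        ]
end [0.59233773 0.12424633 0.22961352]
[[283.49621112   0.         258.4379239 ]
 [  0.         283.49621112 190.5945868 ]
 [  0.           0.           1.        ]]
cam [0.22266771 0.61500817 0.37160101] fwd [ 0.27092634 -0.13866815 -0.95255974] right [ 0.45025307  0.89289892 -0.00192243]
```

Call:
drive_tool:
  rows:
    - [339, -377, 0, 0, 0, 0, 1]
    - [339, -377, 0, 0, 0, 0, 1]
    - [339, -377, 0, 0, 0, 0, 1]
    - [339, -377, 0, 0, 0, 0, 1]
    - [339, -377, 0, 0, 0, 0, 1]
    - [339, -377, 0, 0, 0, 0, 1]
    - [339, -377, 0, 0, 0, 0, 1]
    - [339, -377, 0, 0, 0, 0, 1]
    - [339, -377, 0, 0, 0, 0, 1]
    - [339, -377, 0, 0, 0, 0, 1]
  newtons: 40

```text
time: 0.98
ee_pos: [0.5711, 0.269, 0.2492]
tool_rot: [-3.141, 0.002, 1.105]
contact_force: [1.2, 0.1, -0.1]
gripper_width: 0.0001
```

Call:
drive_tool:
  rows:
    - [60, -65, 0, 0, 0, 0, 1]
    - [60, -65, -20, 0, 0, 0, 1]
    - [60, -65, -57, 0, 0, 0, 1]
    - [60, -65, -57, 0, 0, 0, 1]
    - [60, -65, -57, 0, 0, 0, 1]
    - [60, -65, -57, 0, 0, 0, 1]

```text
time: 1.48
ee_pos: [0.6308, 0.2056, 0.1926]
tool_rot: [-3.141, 0.001, 1.107]
contact_force: [-0.0, 0.2, 0.8]
gripper_width: 0.0002
```

```bash
python3 - <<'E'
from h import *
st()
for n in('side','wrist'): snap(n,n+'1',scale=1.5)
E
```

```text
time 1.4833
ee_pos [0.6308 0.2056 0.1926]
tool_rot [-3.1407e+00  7.0000e-04  1.1070e+00]
contact_force [-0.0058  0.2383  0.7997]
ft_torque [ 0.0249 -0.0469  0.081 ]
gripper_width 0.0002
joints [-0.5414  0.4761  0.2263  1.5697 -0.1153  1.1101  0.819 ]
```

View pics/side1.png

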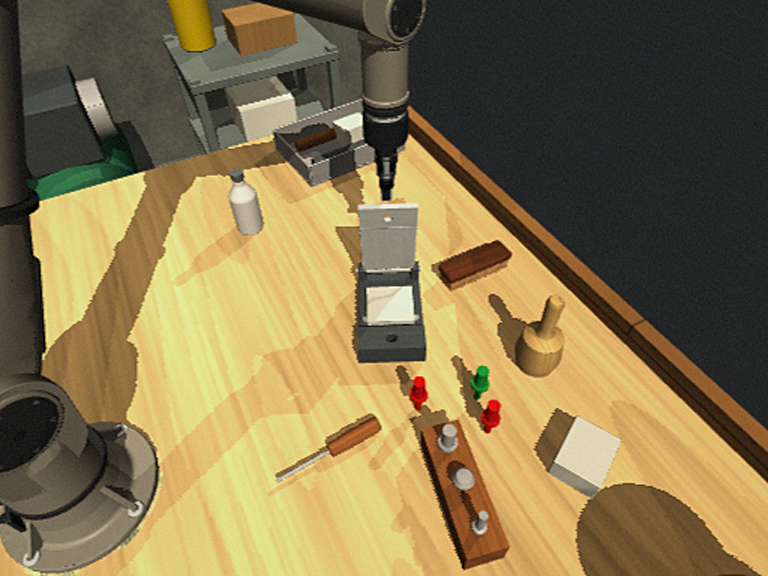

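View pics/wrist1.png

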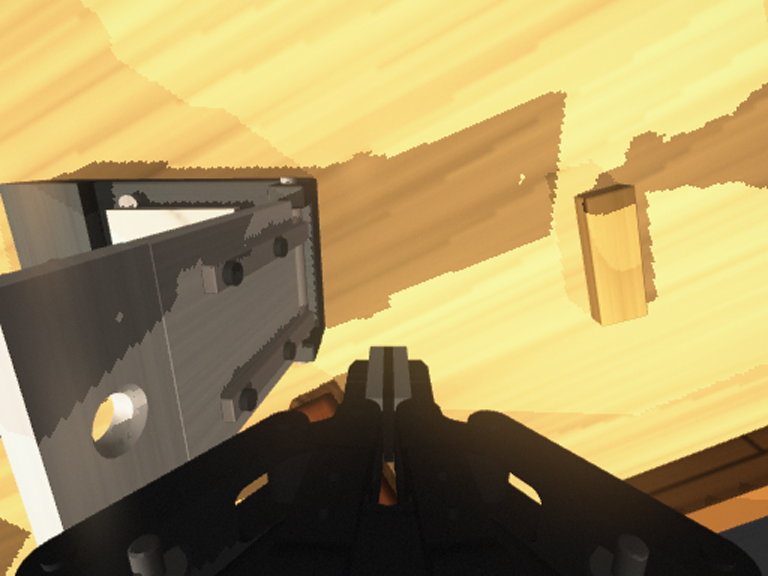

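Call:
drive_tool:
  rows:
    - [-18, -36, 2, 0, 0, 0, 1]
    - [-29, -60, 2, 0, 0, 0, 1]
    - [-34, -72, 0, 0, 0, 0, 1]
    - [-40, -84, -4, 0, 0, 0, 1]
    - [-45, -95, -9, 0, 0, 0, 1]
    - [-51, -105, -15, 0, 0, 0, 1]
    - [-56, -115, -22, 0, 0, 0, 1]
    - [-60, -124, -30, 0, 0, 0, 1]

```text
time: 2.25
ee_pos: [0.5711, 0.082, 0.1637]
tool_rot: [3.14, -0.002, 1.109]
contact_force: [1.0, 0.5, 2.9]
gripper_width: -0.0
```

```bash
python3 - <<'E'
from h import *
for n in('scene',): snap(n,n+'2',(180,60,340,250),3.5)
E
```

```text
(no output)
```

View pics/scene2.png

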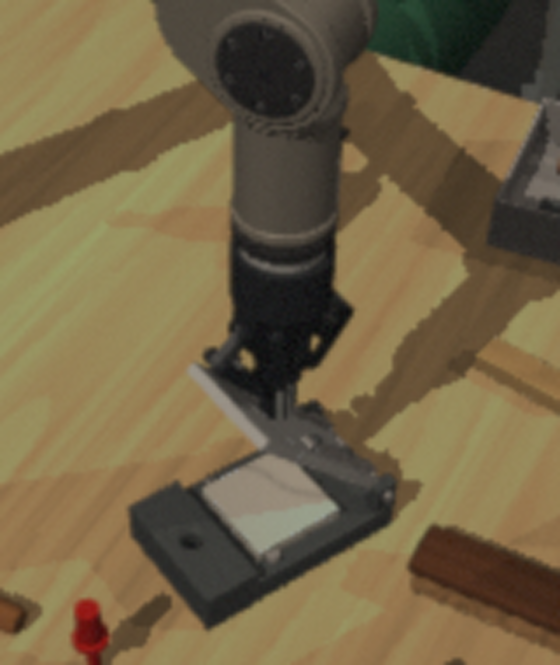

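Call:
drive_tool:
  rows:
    - [-4, -8, -9, 0, 0, 0, 1]
    - [-8, -16, -20, 0, 0, 0, 1]
    - [-11, -22, -31, 0, 0, 0, 1]
    - [-13, -28, -43, 0, 0, 0, 1]
    - [-15, -32, -55, 0, 0, 0, 1]
    - [-17, -36, -67, 0, 0, 0, 1]
    - [-18, -38, -77, 0, 0, 0, 1]
    - [-19, -39, -85, 0, 0, 0, 1]

```text
time: 2.97
ee_pos: [0.5491, 0.0399, 0.075]
tool_rot: [-3.138, 0.004, 1.106]
contact_force: [-0.4, 0.4, 6.4]
gripper_width: 0.0
```

Call:
drive_tool:
  rows:
    - [0, 0, -3, 0, 0, 0, 1]
    - [0, 0, -5, 0, 0, 0, 1]
    - [0, 0, -6, 0, 0, 0, 1]
    - [0, 0, -6, 0, 0, 0, 1]
    - [0, 0, -6, 0, 0, 0, 1]

```text
time: 3.38
ee_pos: [0.5492, 0.0396, 0.0701]
tool_rot: [-3.138, 0.004, 1.106]
contact_force: [-3.0, -1.1, 10.7]
gripper_width: -0.0002
```

Call:
drive_tool:
  rows:
    - [0, 0, -4, 0, 0, 0, 1]
    - [0, 0, -5, 0, 0, 0, 1]
    - [0, 0, -5, 0, 0, 0, 1]
    - [0, 0, -5, 0, 0, 0, 1]

```text
time: 3.72
ee_pos: [0.5496, 0.0395, 0.0689]
tool_rot: [-3.137, 0.004, 1.106]
contact_force: [-8.8, -0.6, 29.2]
gripper_width: -0.0001
```

```bash
python3 - <<'E'
from h import *
st()
for n in('scene',): snap(n,n+'3',(200,100,320,260),4)
for n in('side',): snap(n,n+'3',(200,125,320,260),4)
E
```

```text
time 3.7167
ee_pos [0.5496 0.0395 0.0689]
tool_rot [-3.1368  0.0036  1.1057]
contact_force [-8.7516 -0.5638 29.1974]
ft_torque [-0.1816  2.0142  0.0724]
gripper_width -0.0001
joints [-0.3466  0.4467  0.2459  1.9449 -0.1506  0.7735  1.0904]
```

View pics/scene3.png

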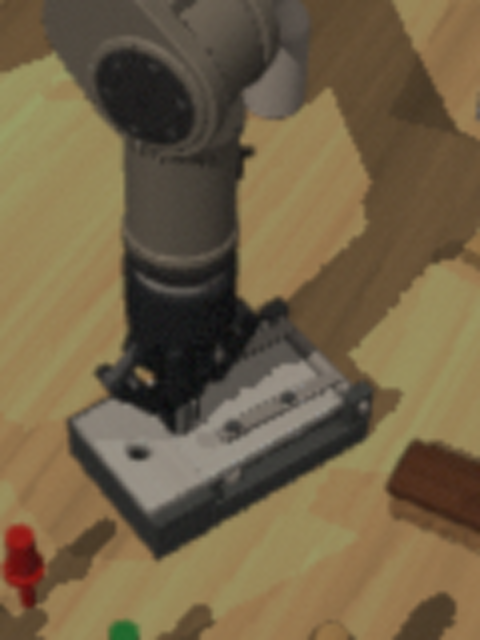

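View pics/side3.png

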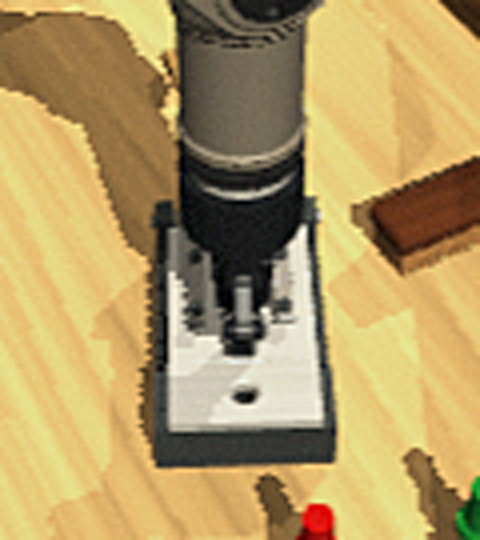

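Call:
drive_tool:
  rows:
    - [0, 0, 20, 0, 0, 0, 1]
    - [0, 0, 60, 0, 0, 0, 1]
    - [-12, -31, 100, 0, 0, 0, 0.5]
    - [-12, -31, 130, 0, 0, 0, 0.5]
    - [-12, -31, 130, 0, 0, 0, 0.5]
    - [-12, -31, 130, 0, 0, 0, 0.5]

```text
time: 4.32
ee_pos: [0.5388, 0.0079, 0.2011]
tool_rot: [-3.141, 0.001, 1.105]
contact_force: [0.2, -0.2, -0.2]
gripper_width: 0.0426
```

```bash
python3 - <<'E'
from h import *
st()
snap('wrist','wrist4',scale=1.5)
snap('scene','scene4',(200,120,300,250),6)
E
```

```text
time 4.3167
ee_pos [0.5388 0.0079 0.2011]
tool_rot [-3.1406e+00  8.0000e-04  1.1045e+00]
contact_force [ 0.2081 -0.2016 -0.2345]
ft_torque [ 0.0217 -0.0111  0.0043]
gripper_width 0.0426
joints [-0.3452  0.2544  0.2969  1.8668 -0.0856  1.0339  1.0912]
```

View pics/wrist4.png

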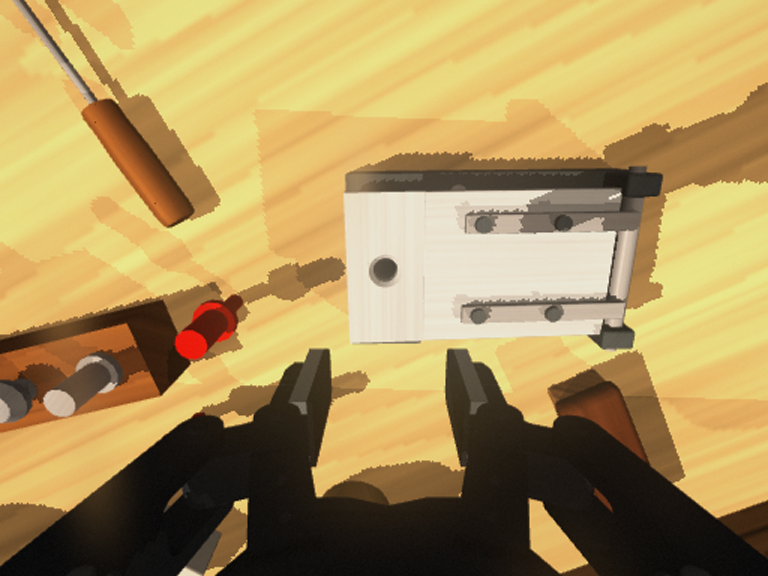

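View pics/scene4.png

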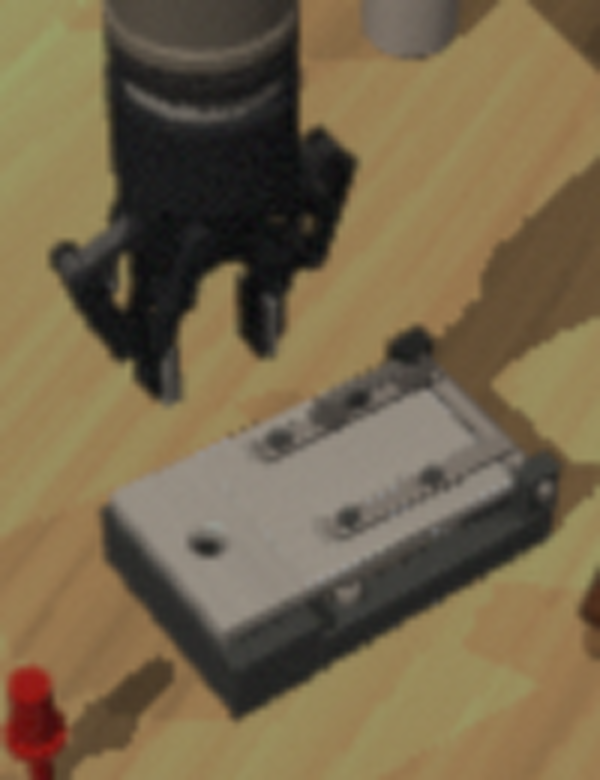

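```bash
python3 - <<'E'
from h import *
save('wrist4','wrist4z',(220,150,300,210),8)
E
```

```text
(no output)
```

View pics/wrist4z.png

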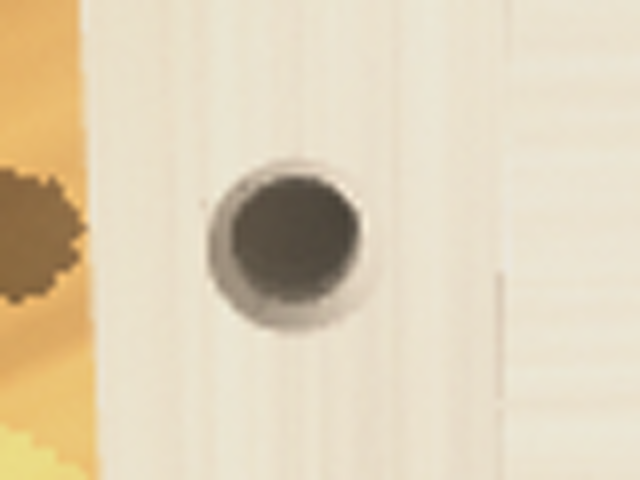

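```bash
python3 - <<'E'
from h import *
q=lambda x,y:((x+.5)/8-.5+220,(y+.5)/8-.5+150)
print(atz('wrist4',*q(295,246),.060),atz('wrist4',*q(295,238),.057))
qs=lambda x,y:((x+.5)/6-.5+200,(y+.5)/6-.5+120)
print(atz('scene4',*qs(207,543),.060))
from fit import T
for p in([0.568,0.0745,-0.455],): print(T(p,(0,-.07,.05)))
# plate edges: yaw
w=lambda x,y:(x/1.5,y/1.5)
a=atz('wrist4',*w(346,195),.062);b=atz('wrist4',*w(351,343),.062);print(a,b,np.arctan2(*(b-a)[1::-1]), (a+b)/2)
# pin in wrist view
print('pin top',atz('wrist4',*w(60,403),.086+.006))
K,R,t=ld('wrist4');print(-R.T@t)
E
```

```text
[0.53454081 0.00744274 0.06      ] [0.53437429 0.00750147 0.057     ]
[0.53384678 0.00375494 0.06      ]
[0.53723764 0.01162173 0.05      ]
[0.48128962 0.00827096 0.062     ] [ 0.56909881 -0.03555447  0.062     ] -0.46292612972676334 [ 0.52519421 -0.01364175  0.062     ]
pin top [ 0.5118536  -0.20918801  0.092     ]
[0.46987984 0.04253495 0.3237398 ]
```

```bash
python3 - <<'E'
from h import *
w=lambda x,y:(x/1.5,y/1.5)
h1=atz('wrist4',*w(638,180),.047);h2=atz('wrist4',*w(619,335),.047);m=(h1+h2)/2
hole=np.array([.5345,.0074,.06]); print(h1,h2,m,m-hole,np.hypot(*(m-hole)[:2]))
y=np.array([.447,.8946]); print((m-hole)[:2]@y, (hole[:2]-np.array([.5252,-.01364]))@y)
save('wrist4','wrist4y',(210,100,450,245),3.3)
save('wrist4','wrist4p',(0,190,170,300),4.5)
E
```

```text
[0.55698101 0.17563101 0.047     ] [0.65484266 0.13249399 0.047     ] [0.60591183 0.1540625  0.047     ] [ 0.07141183  0.1466625  -0.013     ] 0.16312430572951261
0.1631253628076688 0.022979483999999988
```

View pics/wrist4y.png

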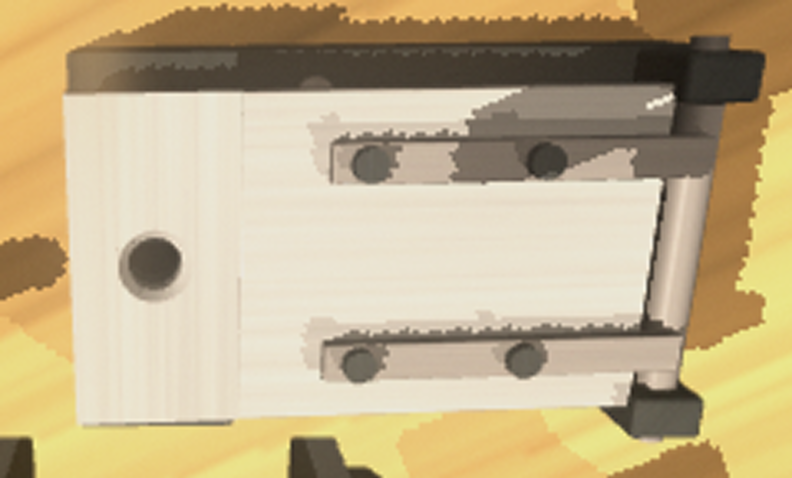

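View pics/wrist4p.png

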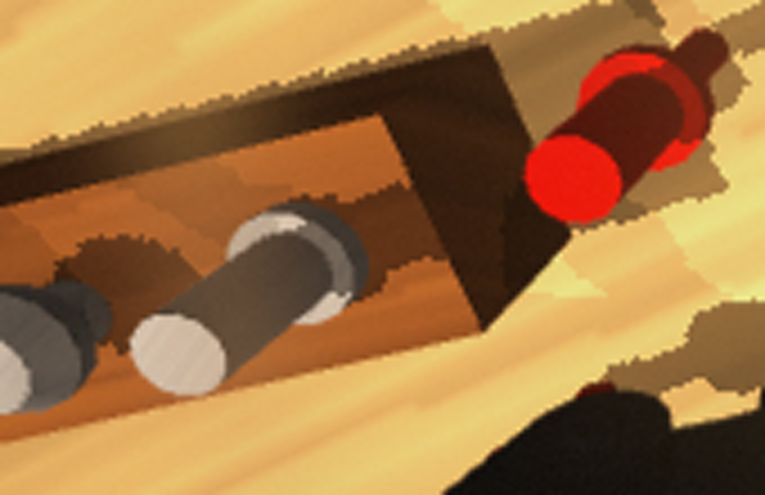

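Call:
drive_tool:
  rows:
    - [-27, -219, 0, 0, 0, 104.5, 0.5]
    - [-27, -219, 0, 0, 0, 104.5, 0.5]
    - [-27, -219, 0, 0, 0, 104.5, 0.5]
    - [-27, -219, 0, 0, 0, 104.5, 0.5]
    - [-27, -219, 0, 0, 0, 104.5, 0.5]
    - [-27, -219, 0, 0, 0, 104.5, 0.5]
    - [-27, -219, 0, 0, 0, 104.5, 0.5]
    - [-27, -219, 0, 0, 0, 104.5, 0.5]
    - [-27, -219, 0, 0, 0, 104.5, 0.5]
    - [-27, -219, 0, 0, 0, 104.5, 0.5]

```text
time: 5.25
ee_pos: [0.5087, -0.2092, 0.1954]
tool_rot: [-3.133, 0.0, 2.301]
contact_force: [0.5, 1.3, -0.6]
gripper_width: 0.0424
```

Call:
drive_tool:
  rows:
    - [3, -2, 0, 0, 0, 36, 0.5]
    - [3, -2, 0, 0, 0, 36, 0.5]
    - [3, -2, 0, 0, 0, 36, 0.5]
    - [3, -2, 0, 0, 0, 36, 0.5]
    - [3, -2, 0, 0, 0, 36, 0.5]
    - [3, -2, 0, 0, 0, 36, 0.5]
    - [3, -2, 0, 0, 0, 36, 0.5]

```text
time: 5.83
ee_pos: [0.5093, -0.2083, 0.1877]
tool_rot: [-3.133, -0.02, 2.867]
contact_force: [0.7, 1.0, -1.5]
gripper_width: 0.0426
```

```bash
python3 - <<'E'
from h import *
st()
snap('wrist','wrist5',scale=1.5)
E
```

```text
time 5.8333
ee_pos [ 0.5093 -0.2083  0.1877]
tool_rot [-3.1328 -0.0199  2.8666]
contact_force [ 0.6625  1.0195 -1.4582]
ft_torque [ 0.0261 -0.0874 -0.0054]
gripper_width 0.0426
joints [ 0.8989  0.3615 -0.7343  1.8203  0.2795  1.0853  2.9262]
```

View pics/wrist5.png

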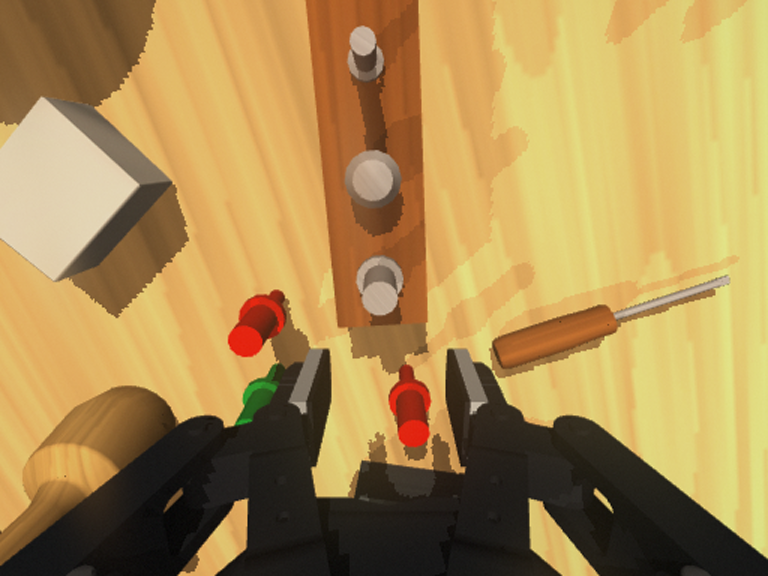

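Call:
drive_tool:
  rows:
    - [3, -3, 12, 0, 0, -70, 0.5]
    - [3, -3, 12, 0, 0, -70, 0.5]
    - [3, -3, 12, 0, 0, -70, 0.5]
    - [3, -3, 12, 0, 0, -70, 0.5]
    - [3, -3, 12, 0, 0, -70, 0.5]
    - [3, -3, 12, 0, 0, -70, 0.5]
    - [3, -3, 12, 0, 0, -70, 0.5]
    - [3, -3, 12, 0, 0, -70, 0.5]
    - [3, -3, 12, 0, 0, -70, 0.5]
    - [3, -3, 12, 0, 0, -70, 0.5]

```text
time: 6.72
ee_pos: [0.5118, -0.2099, 0.1987]
tool_rot: [-3.135, -0.02, 1.641]
contact_force: [-0.3, 0.2, 0.1]
gripper_width: 0.0428
```

Call:
drive_tool:
  rows:
    - [0, 0, 0, 0, 0, -70, 0.5]
    - [0, 0, 0, 0, 0, -70, 0.5]
    - [0, 0, 0, 0, 0, -70, 0.5]
    - [0, 0, 0, 0, 0, -70, 0.5]
    - [0, 0, 0, 0, 0, -70, 0.5]
    - [0, 0, 0, 0, 0, -70, 0.5]
    - [0, 0, 0, 0, 0, -70, 0.5]
    - [0, 0, 0, 0, 0, -70, 0.5]
    - [0, 0, 0, 0, 0, -70, 0.5]
    - [0, 0, 0, 0, 0, -70, 0.5]

```text
time: 7.55
ee_pos: [0.5111, -0.2092, 0.197]
tool_rot: [-3.132, -0.018, 0.413]
contact_force: [-1.0, -0.4, 0.8]
gripper_width: 0.0428
```

```bash
cat > tgt.py <<'E'
import sys
from h import *
from scipy.spatial.transform import Rotation as Ro
# shift/turn needed to reach TCP x y z yaw(tool down)
x,y,z,yaw=map(float,sys.argv[1:5])
s=status.sense(); R0=Ro.from_euler('xyz',s['tool_rot']); R1=Ro.from_euler('xyz',[np.pi,0,yaw])
print('t',round(s['time'],2),'pos',np.round(s['ee_pos'],4),'rot',np.round(s['tool_rot'],4),'F',np.round(s['contact_force'],1),'j7',round(s['joints'][6],2))
print('shift mm',np.round((np.array([x,y,z])-s['ee_pos'])*1000,1),'turn deg',np.round((R1*R0.inv()).as_rotvec(degrees=True),1))
E
python3 tgt.py .512 -.211 .2 -.213
```

```text
t 7.55 pos [ 0.5111 -0.2092  0.197 ] rot [-3.1325 -0.0181  0.4129] F [-1.  -0.4  0.8] j7 0.66
shift mm [ 0.9 -1.8  3. ] turn deg [ -0.6   1.  -35.9]
```

Call:
drive_tool:
  rows:
    - [1, -2, 0, -0.6, 1, -35.9, 0.5]
    - [1, -2, 0, -0.6, 1, -35.9, 0.5]
    - [1, -2, 0, -0.6, 1, -35.9, 0.5]
    - [1, -2, 0, -0.6, 1, -35.9, 0.5]
    - [1, -2, 0, -0.6, 1, -35.9, 0.5]
    - [1, -2, 0, -0.6, 1, -35.9, 0.5]
    - [1, -2, 0, -0.6, 1, -35.9, 0.5]

```text
time: 8.13
ee_pos: [0.5117, -0.2104, 0.1957]
tool_rot: [-3.141, 0.002, -0.211]
contact_force: [-0.4, 0.2, 0.1]
gripper_width: 0.0428
```

```bash
python3 tgt.py .512 -.211 .12 -.213; python3 - <<'E'
from h import *
snap('wrist','wrist6',scale=1.5)
E
```

```text
t 8.13 pos [ 0.5117 -0.2104  0.1957] rot [-3.1406e+00  2.3000e-03 -2.1060e-01] F [-0.4  0.2  0.1] j7 0.04
shift mm [  0.3  -0.6 -75.7] turn deg [-0.1 -0.1 -0.1]
```

View pics/wrist6.png

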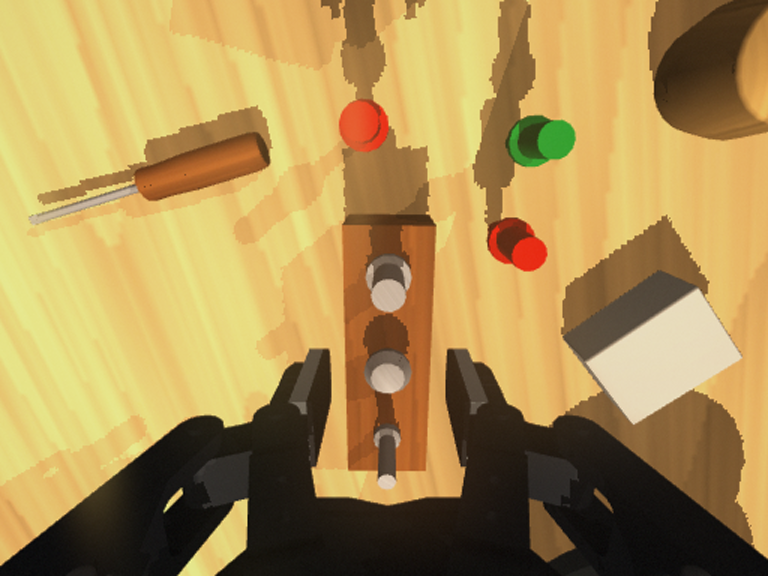

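```bash
python3 - <<'E'
from h import *
a=atz('wrist5',380/1.5,298/1.5,.092);b=atz('wrist6',388/1.5,295/1.5,.092);print(a,b,(a+b)/2, tri(('wrist5',380/1.5,298/1.5),('wrist6',388/1.5,295/1.5)))
E
```

```text
[ 0.51144516 -0.2114597   0.092     ] [ 0.5120938  -0.21053625  0.092     ] [ 0.51176948 -0.21099797  0.092     ] [ 0.51178511 -0.21100246  0.09045381]
```

Call:
drive_tool:
  rows:
    - [0, -0.6, -40, 0, 0, 0, 0.5]
    - [0, -0.6, -75, 0, 0, 0, 0.5]
    - [0, -0.6, -100, 0, 0, 0, 0.5]
    - [0, -0.6, -116, 0, 0, 0, 0.5]
    - [0, -0.6, -116.5, 0, 0, 0, 0.5]
    - [0, -0.6, -116.5, 0, 0, 0, 0.5]

```text
time: 8.68
ee_pos: [0.5111, -0.2109, 0.0786]
tool_rot: [-3.14, 0.004, -0.209]
contact_force: [-0.3, -0.4, 0.0]
gripper_width: 0.0427
```

Call:
drive_tool:
  rows:
    - [0, 0, 0, 0, 0, 0, 1]
    - [0, 0, 0, 0, 0, 0, 1]
    - [0, 0, 0, 0, 0, 0, 1]
    - [0, 0, 0, 0, 0, 0, 1]
    - [0, 0, 0, 0, 0, 0, 1]
  newtons: 60

```text
time: 9.1
ee_pos: [0.5122, -0.2113, 0.0802]
tool_rot: [-3.141, 0.001, -0.209]
contact_force: [-0.7, 1.0, 6.2]
gripper_width: 0.018
```

```bash
python3 tgt.py .5345 .0074 .17 -.213; python3 - <<'E'
from h import *
snap('side','side7',(240,220,360,370),5)
E
```

```text
t 9.1 pos [ 0.5122 -0.2113  0.0802] rot [-3.1407e+00  1.2000e-03 -2.0940e-01] F [-0.7  1.   6.2] j7 0.01
shift mm [ 22.3 218.7  89.8] turn deg [-0.1 -0.1 -0.2]
```

View pics/side7.png

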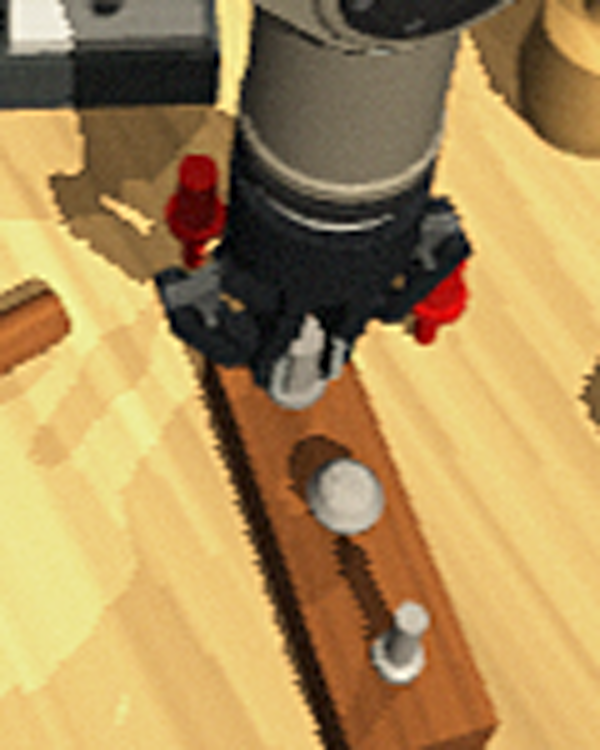

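Call:
drive_tool:
  rows:
    - [0, 0, 15, 0, 0, 0, 1]
    - [0, 0, 50, 0, 0, 0, 1]
    - [0, 0, 90, 0, 0, 0, 1]
    - [0, 0, 110, 0, 0, 0, 1]
    - [8, 60, 110, 0, 0, 0, 1]
    - [12, 100, 110, 0, 0, 0, 1]
    - [22, 219, 110, 0, 0, 0, 1]
    - [22, 219, 110, 0, 0, 0, 1]
    - [22, 219, 110, 0, 0, 0, 1]
    - [22, 219, 110, 0, 0, 0, 1]

```text
time: 9.98
ee_pos: [0.534, 0.0165, 0.1907]
tool_rot: [-3.136, 0.001, -0.199]
contact_force: [1.0, 0.5, -0.1]
gripper_width: 0.0183
```

Call:
drive_tool:
  rows:
    - [0, 10, -30, 0, 0, 0, 1]
    - [0, 10, -30, 0, 0, 0, 1]
    - [0, 10, -30, 0, 0, 0, 1]

```text
time: 10.23
ee_pos: [0.5325, 0.027, 0.1594]
tool_rot: [-3.137, 0.005, -0.197]
contact_force: [-0.1, -0.9, -0.8]
gripper_width: 0.0184
```

```bash
python3 tgt.py .5345 .0074 .16 -.213; python3 - <<'E'
from h import *
snap('side','side8',(210,140,310,240),6)
snap('scene','scene8',(190,130,290,240),6)
snap('wrist','wrist8',scale=1.5)
E
```

```text
t 10.23 pos [0.5325 0.027  0.1594] rot [-3.1368  0.0047 -0.197 ] F [-0.1 -0.9 -0.8] j7 -0.43
shift mm [  2.  -19.6   0.6] turn deg [-0.3 -0.2 -0.9]
```

View pics/side8.png

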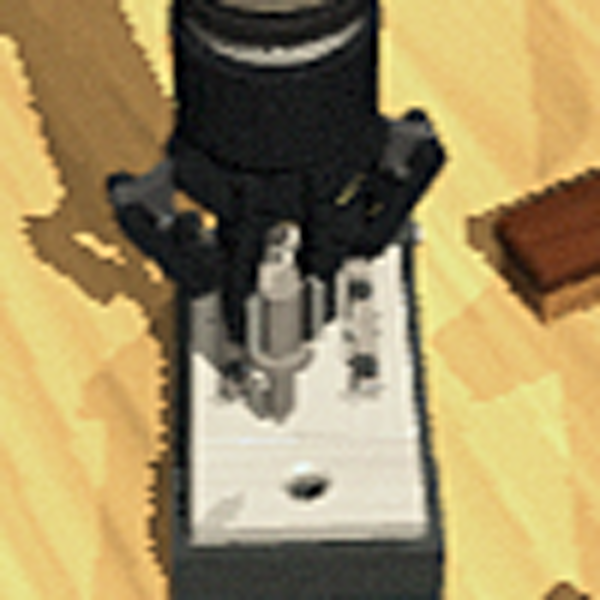

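View pics/scene8.png

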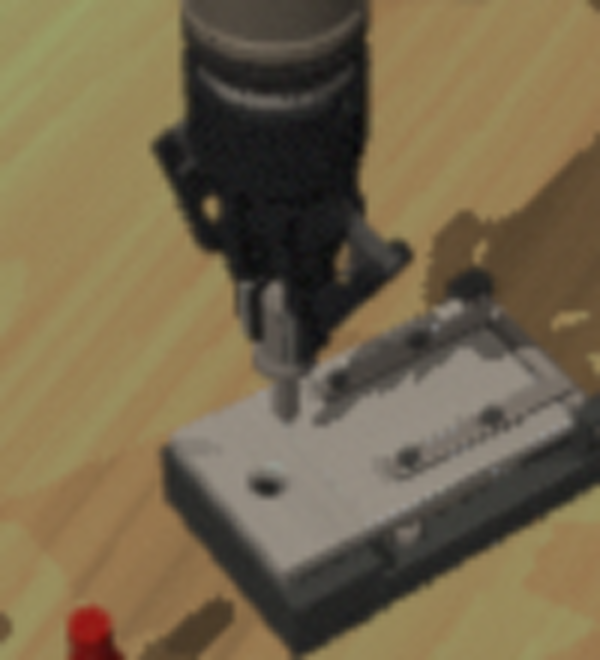

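View pics/wrist8.png

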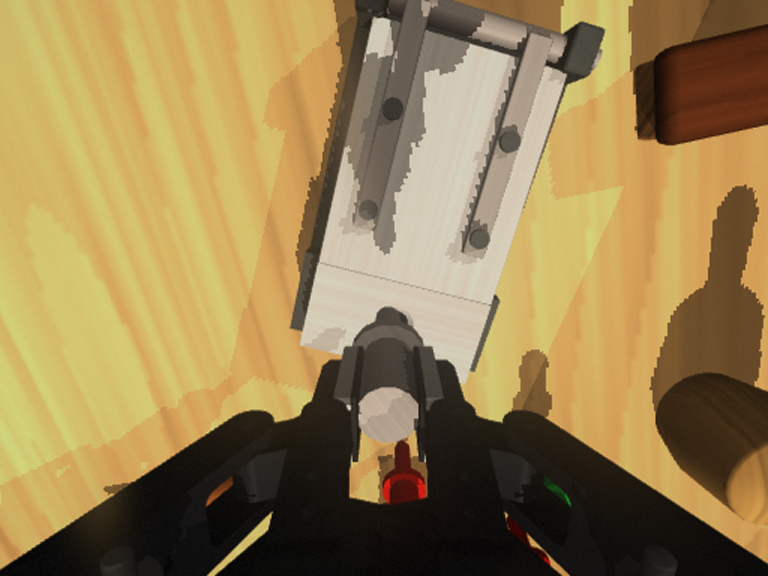

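Call:
drive_tool:
  rows:
    - [2, -19.6, 0, -0.3, -0.2, -0.9, 1]
    - [2, -19.6, -10, -0.3, -0.2, -0.9, 1]
    - [2, -19.6, -14, -0.3, -0.2, -0.9, 1]
    - [2, -19.6, -14, -0.3, -0.2, -0.9, 1]
    - [2, -19.6, -14, -0.3, -0.2, -0.9, 1]

```text
time: 10.8
ee_pos: [0.5364, 0.0052, 0.1472]
tool_rot: [-3.14, -0.004, -0.218]
contact_force: [0.6, -0.4, -2.9]
gripper_width: 0.0185
```

```bash
python3 tgt.py .5345 .0074 .14 -.213; python3 - <<'E'
from h import *
snap('side','side9',(225,155,300,230),8)
snap('scene','scene9',(195,165,275,240),8)
E
```

```text
t 10.8 pos [0.5364 0.0052 0.1472] rot [-3.1404 -0.0042 -0.2177] F [ 0.6 -0.4 -2.9] j7 -0.42
shift mm [-1.9  2.2 -7.2] turn deg [-0.   0.2  0.3]
```

View pics/side9.png

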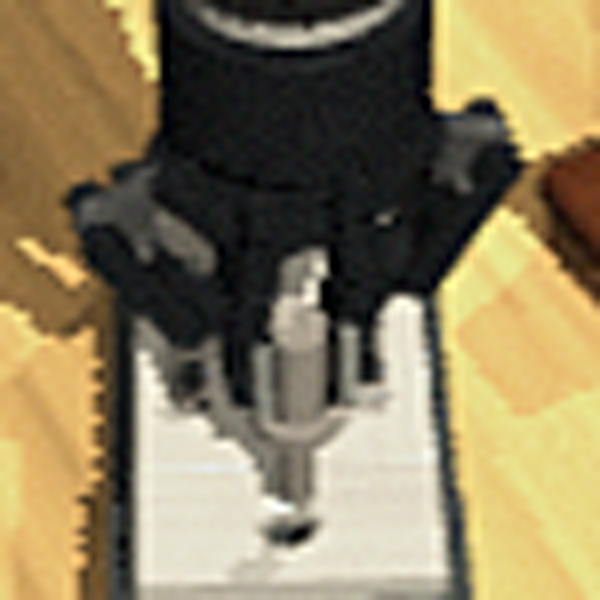

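View pics/scene9.png

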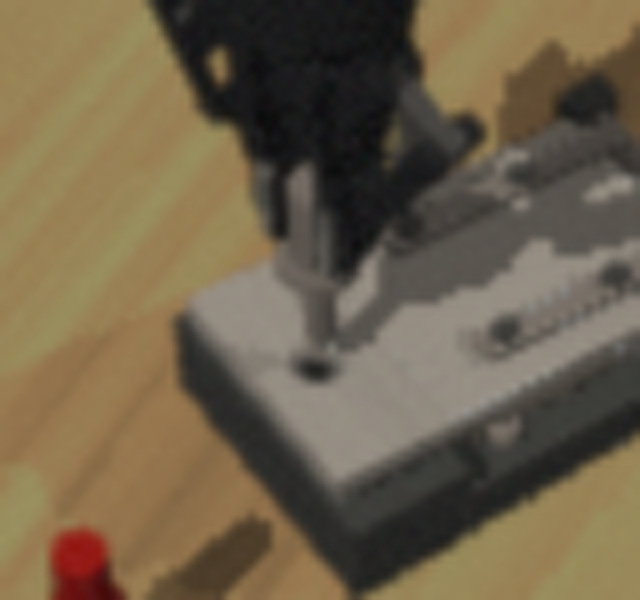

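```bash
python3 - <<'E'
from h import *
qs=lambda x,y:((x+.5)/8-.5+225,(y+.5)/8-.5+155)
qc=lambda x,y:((x+.5)/8-.5+195,(y+.5)/8-.5+165)
inv=lambda p,o:(p+.5-np.array(o))*8-.5
for n,X in(('foot',(.5364,.0052,.073)),('foot+10',(.5364,.0052,.083)),('collar',(.5364,.0052,.118)),('top',(.5364,.0052,.16)),('hole',(.5345,.0074,.06)),('holenom',(.5375,.0125,.06))):
  print(n,inv(proj('side9',X),(225,155)),inv(proj('scene9',X),(195,165)))
E
```

```text
foot [293.69956737 501.27306379] [323.62978891 341.6302344 ]
foot+10 [293.59959771 482.1243812 ] [323.05495124 324.03711316]
collar [293.23615981 412.50969475] [320.97783296 260.46613379]
top [292.77006458 323.23151455] [318.34279581 179.81983901]
hole [285.490263   523.16430165] [322.88711551 357.86667737]
holenom [286.1881884  508.72835936] [337.27026342 351.32063121]
```

Call:
drive_tool:
  rows:
    - [-1.9, 2.2, 0, 0, 0.2, 0.3, 1]
    - [-1.9, 2.2, -8, 0, 0.2, 0.3, 1]
    - [-1.9, 2.2, -14, 0, 0.2, 0.3, 1]
    - [-1.9, 2.2, -18, 0, 0.2, 0.3, 1]
    - [-1.9, 2.2, -22, 0, 0.2, 0.3, 1]
    - [-1.9, 2.2, -22, 0, 0.2, 0.3, 1]

```text
time: 11.4
ee_pos: [0.5341, 0.0078, 0.1244]
tool_rot: [-3.141, 0.0, -0.212]
contact_force: [-0.2, -1.0, -1.4]
gripper_width: 0.0185
```

```bash
python3 tgt.py .5345 .0074 .11 -.213; python3 - <<'E'
from h import *
snap('side','side10',(225,155,300,230),8)
snap('scene','scene10',(195,165,275,240),8)
E
```

```text
t 11.4 pos [0.5341 0.0078 0.1244] rot [-3.1414e+00  4.0000e-04 -2.1150e-01] F [-0.2 -1.  -1.4] j7 -0.43
shift mm [  0.4  -0.4 -14.4] turn deg [-0.  -0.  -0.1]
```

View pics/side10.png

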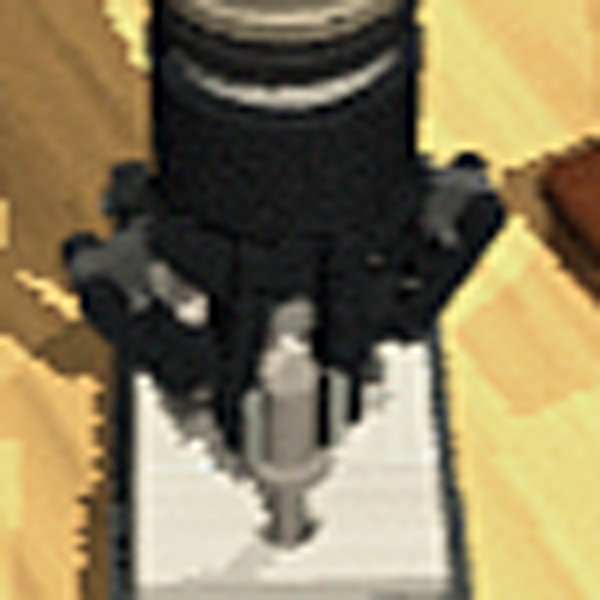

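View pics/scene10.png

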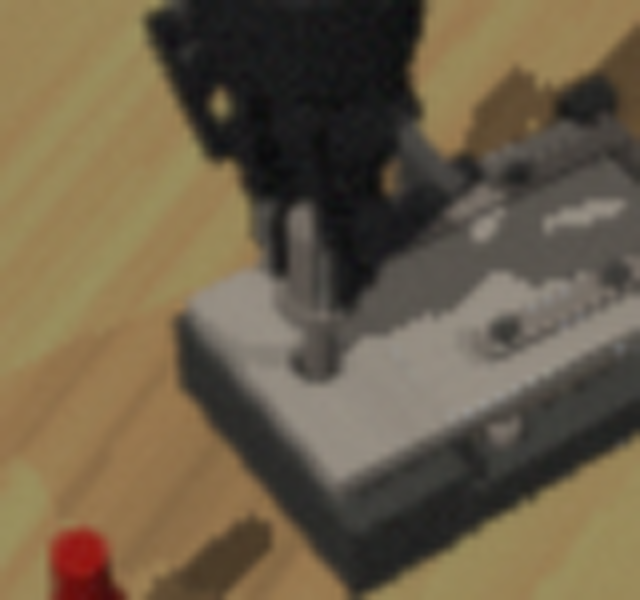

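Call:
drive_tool:
  rows:
    - [0, 0, -4, 0, 0, 0, 1]
    - [0, 0, -8, 0, 0, 0, 1]
    - [0, 0, -11, 0, 0, 0, 1]
    - [0, 0, -14, 0, 0, 0, 1]
    - [0, 0, -14, 0, 0, 0, 1]

```text
time: 11.92
ee_pos: [0.5343, 0.0078, 0.1106]
tool_rot: [-3.141, 0.0, -0.212]
contact_force: [-0.4, 0.7, -1.2]
gripper_width: 0.0184
```

Call:
drive_tool:
  rows:
    - [0, 0, -4, 0, 0, 0, 1]
    - [0, 0, -8, 0, 0, 0, 1]
    - [0, 0, -12, 0, 0, 0, 1]
    - [0, 0, -16, 0, 0, 0, 1]
    - [0, 0, -18, 0, 0, 0, 1]
    - [0, 0, -18, 0, 0, 0, 1]

```text
time: 12.42
ee_pos: [0.5339, 0.0078, 0.0919]
tool_rot: [-3.142, 0.001, -0.212]
contact_force: [0.3, 0.4, -1.6]
gripper_width: 0.0184
```

Call:
drive_tool:
  rows:
    - [0, 0, -3, 0, 0, 0, 1]
    - [0, 0, -6, 0, 0, 0, 1]
    - [0, 0, -8, 0, 0, 0, 1]
    - [0, 0, -10, 0, 0, 0, 1]
    - [0, 0, -10, 0, 0, 0, 1]
  newtons: 80

```text
time: 12.83
ee_pos: [0.5343, 0.0074, 0.0822]
tool_rot: [3.141, 0.0, -0.212]
contact_force: [-0.5, -0.9, 6.1]
gripper_width: 0.0179
```

Call:
drive_tool:
  rows:
    - [0, 0, -2, 0, 0, 0, 1]
    - [0, 0, -4, 0, 0, 0, 1]
    - [0, 0, -5, 0, 0, 0, 1]
    - [0, 0, -5, 0, 0, 0, 1]
    - [0, 0, -5, 0, 0, 0, 1]

```text
time: 13.25
ee_pos: [0.5347, 0.007, 0.0801]
tool_rot: [3.14, -0.0, -0.212]
contact_force: [-7.8, -1.9, 22.6]
gripper_width: 0.018
```

```bash
python3 tgt.py .5345 .0074 .08 -.213; python3 - <<'E'
from h import *
snap('side','side11',(225,155,300,230),8)
snap('scene','scene11',(195,165,275,240),8)
snap('wrist','wrist11',scale=1.5)
E
```

```text
t 13.25 pos [0.5347 0.007  0.0801] rot [ 3.140e+00 -3.000e-04 -2.122e-01] F [-7.8 -1.9 22.6] j7 -0.46
shift mm [-0.2  0.4 -0.1] turn deg [ 0.1 -0.  -0. ]
```

View pics/side11.png

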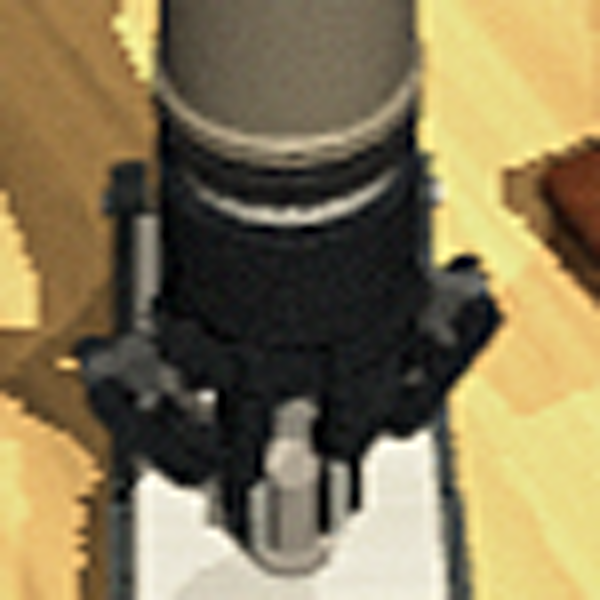

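View pics/scene11.png

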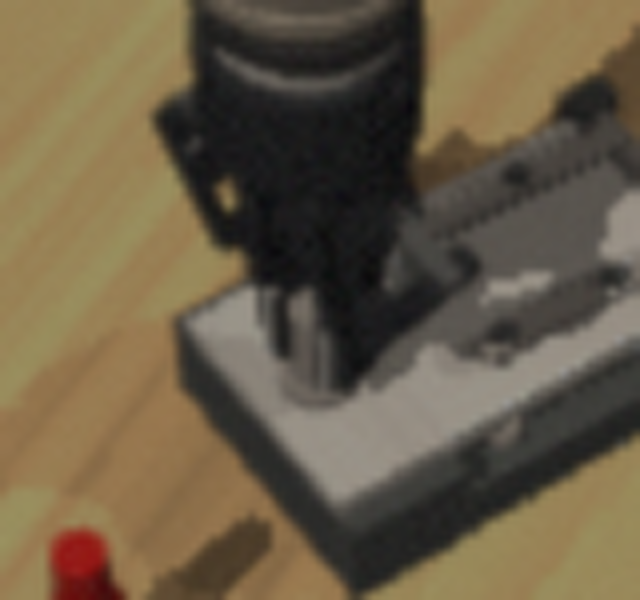

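View pics/wrist11.png

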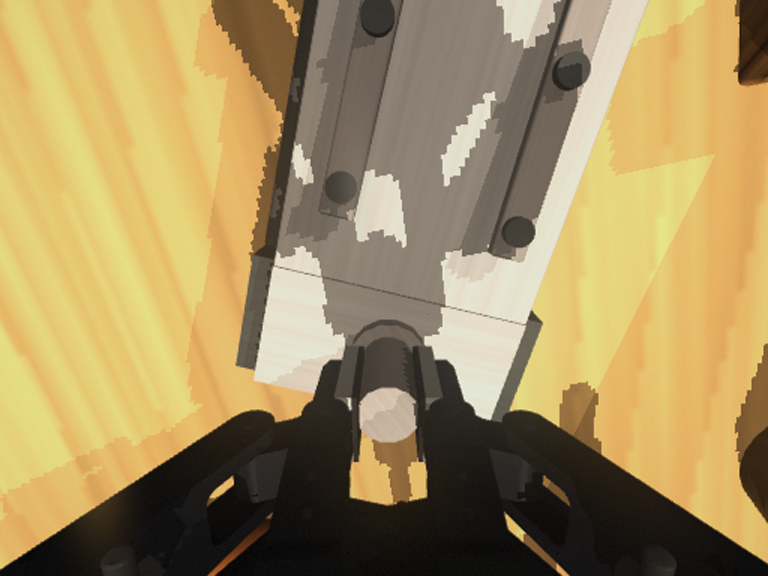

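Call:
drive_tool:
  rows:
    - [0, 0, -5, 0, 0, 0, 1]
    - [0, 0, -5, 0, 0, 0, 1]
    - [0, 0, -5, 0, 0, 0, 1]
    - [0, 0, -5, 0, 0, 0, 1]

```text
time: 13.73
ee_pos: [0.5351, 0.0068, 0.0792]
tool_rot: [3.139, -0.001, -0.213]
contact_force: [-12.4, -2.6, 32.0]
gripper_width: 0.0179
```

```bash
python3 - <<'E'
from h import *
snap('scene','scene12',scale=1.5)
d=lambda n:np.load(f'pics/{n}.npz')['img'][165:240,195:275]
cv2.imwrite('pics/cmp.png',cv2.resize(np.hstack([d('scene3'),d('scene12')]),None,fx=5,fy=5,interpolation=cv2.INTER_CUBIC))
E
```

```text
(no output)
```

View pics/cmp.png

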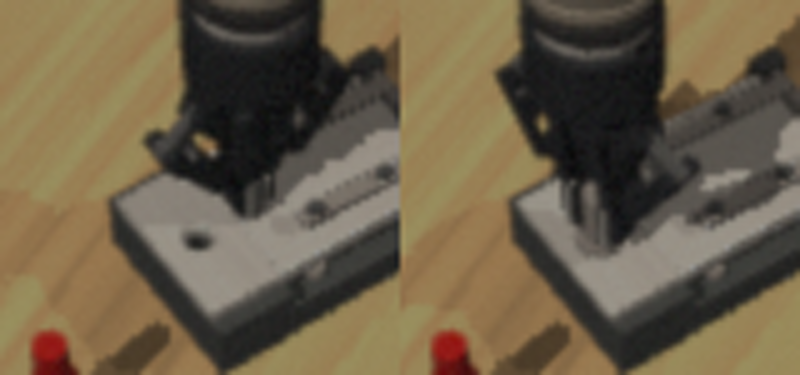

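View pics/scene12.png

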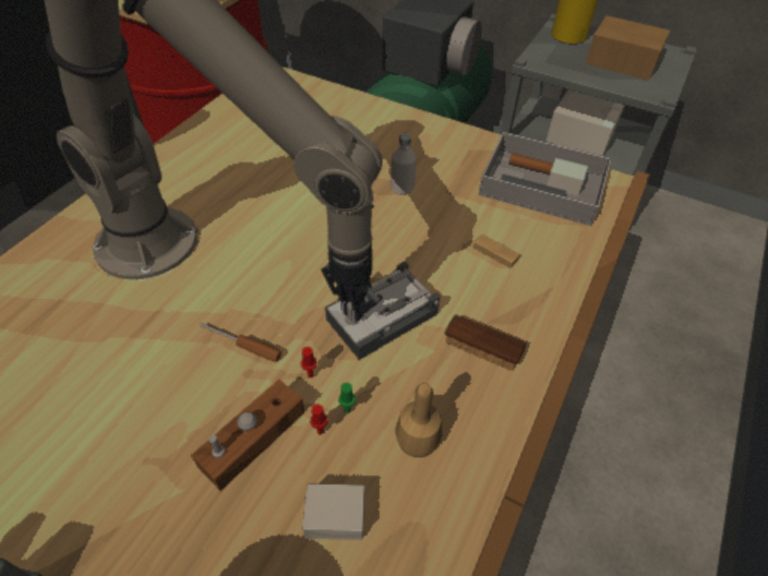

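Call:
drive_tool:
  rows:
    - [-0.5, 0, -1.5, 0, 0, 0, 1]
    - [-0.5, 0, -1.5, 0, 0, 0, 1]
    - [-0.5, 0, -1.5, 0, 0, 0, 1]
    - [-0.5, 0, -1.5, 0, 0, 0, 1]

```text
time: 14.12
ee_pos: [0.5348, 0.007, 0.0804]
tool_rot: [3.138, -0.001, -0.213]
contact_force: [-7.7, -0.6, 21.4]
gripper_width: 0.0177
```

Steady 21 N on a hard stop with the pin still gripped, so I'm handing in.

```bash
python3 - <<'E'
from h import *
print(workorder.finish_job()); st()
E
```

```text
the job is handed in; nothing more can be done
None
the job is handed in; nothing more can be done
```

I folded the cover down over the marble slip with the closed fingers and pressed it onto its stop. I then took the pin from the block hole nearest the jig and pushed it through the cover into the lower hole. I handed in at 14.1 s with the arm still gripping the pin (80 N grip) and pressing down. No verdict was reported.

**Last checks before hand-in:**
- **Push:** the downward force was 21 N, and it had risen steeply against a hard stop. The side force was about 8 N.
- **Pin:** TCP height was 80.4 mm, against about 81 mm expected with the pin home. Tool tilt was about 0.004 rad, and the collar sits flat on the plate in the pictures.
- **Cover:** in the scene picture the plate's free edge is where it was when I pressed the cover fully shut.
- **Other pieces:** in the last scene picture the other tools and pieces are where they started.

**What disagreed or went wrong:**
- **Hole position:** the pictures put the hole about 23 mm from the plate's free end and 163 mm from the hinge. The text says 30 mm and 155 mm. I trusted the pictures, and the pin went in without noticeable resistance.
- **Wrong turn:** I first turned the wrist the wrong way for the grasp, up to joint 7's range limit. I turned it back half a turn, which took about 2 s.
- **Grip height:** the TCP ended 1 to 2 mm lower relative to the collar than when I took the pin, so the pin may have slipped that much in the fingers.

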